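# Swing the doming block home and lock it with the quick-release pin

## Task

Get the doming block ready for hammering: swing its arm fully home into the green clevis, then take the ball-lock pin (black T-handle, red button) out of the wooden punch stand and put it down through the clevis and the arm, pressing its red button so that the balls let it pass, until its collar sits flush on the clevis. Let the button spring back up so that the pin is locked, and leave the hammer and the red pliers where they lie.

Things in the scene. Friction and masses are not known exactly. Their poses are not given: they have to be found in the camera images.
- fixture: Bolted-down steel base plate, 90 mm wide (x), from 55 mm behind the pivot to 220 mm ahead of it (y), 10 mm thick; stands and is turned differently every time. Origin on the bench under the pivot. +y: horizontally from pivot to clevis hole, 170 mm away; +x: the side of the clevis's closed back; the arm swings out to -x.
- swing_arm (a joint): Angle of the flat steel arm on the fixture's upright pivot: 0 = fully home at its stop, its hole in line with the clevis holes; grows (at most 1.2) as it swings out, counter-clockwise from above. Stays where it is left: light friction (0.12 N m), no spring. Starts at 0.4 to 0.9.
- block_center (a point): Centre of the doming block, a steel cube of 50 mm with round hollows fixed on the arm, 84 mm from the pivot axis; axes turn with the arm (y along the arm, away from the pivot). Underside 60 mm, top 110 mm above the bench (pivot nut 75 mm). The arm can be pushed home by the block's -x face or by gripping the block.
- clevis_hole (a point): Centre of the top rim of the clevis's upper hole, 71 mm above the bench; axes as the fixture's. The clevis is a green C-shaped block, 48 mm wide (y), open to -x: two ears 10 mm thick with vertical holes of 15.5 mm, a slot between them for the arm's tongue (12 mm thick, hole 17 mm). 28 mm of free room under the lower ear. The back web is level with the ears.
- lock_pin: Ball-lock pin, 96 mm long, 0.18 kg. Origin on its axis in the seat face under the collar; z up to the handle. Above it: collar (30 mm diameter, 6 mm high), neck, black T-bar along x (66 mm long, 16 mm wide in y, from 16 to 30 mm above the origin), red button. Starts upright in the stand, collar on the wood, turned up to 0.5 rad from the stand.
- pin_tip (a point): Tapered tip of the pin, 55 mm below its origin; shank 14 mm diameter. Four balls, 39 mm below the origin, stick out to 20 mm across while the button is up and cannot pass the 15.5 mm holes; pressed 5 mm or more they draw in. Button up and tip in the top hole, the pin stands by itself on its balls, origin 43 mm above the rim. Seated, the balls are 2 mm below the lower ear.
- button_top (a point): Centre of the top of the pin's red button (16 mm diameter), 41 mm above the pin's origin when up.
- pin_button (a joint): Travel of the pin's button, pressed down along the pin: 0 = up, balls locked out; 0.007 m = fully pressed, balls in. Spring: 3 N to start, 6.5 N fully pressed.
- stow_hole (a point): Centre of the top rim of the pin's 23 mm hole in the pale hardwood punch stand, 64 mm above the bench. The stand is fixed, 160 mm long (x of this frame), 64 mm wide (y), on a 7 mm high foot 8 mm wider all round; the hole is 35 mm from its -x end. Three steel punches stand 75 to 103 mm to the +x side of the hole, rising at most 50 mm above the wood.
- goldsmith_hammer: Loose hammer with a wooden handle, 254 mm long, lying on the right of the bench. A bystander.
- red_pliers: Loose pliers with red handles, 157 mm long, 11 mm high, lying near the bench front. A bystander.

How it is judged:
On the way, in this order (a step that is already met when the one before it is completed fails the run):
1. the arm is swung fully home (value of joint swing_arm below 0.025 rad), for 0.2 s.
2. the pin's tip is in the clevis hole with the pin upright (horizontal distance between lock_pin and clevis_hole below 0.008 m and z of lock_pin in the frame of clevis_hole below 0.05 m and angle between lock_pin's own z axis and vertical below 0.2 rad), for 0.1 s.
At the end, for the whole second after the job is handed in: Arm home (within 0.025 rad); pin in the clevis hole through both ears and the arm (axis within 3 mm, tilt under 0.08 rad), collar down on the clevis (within 2.5 mm), button back up (within 1.5 mm) so the balls are locked out below; pin released and at rest (value of joint swing_arm below 0.025 rad and horizontal distance between lock_pin and clevis_hole below 0.003 m and z of lock_pin in the frame of clevis_hole between -0.002 and 0.0025 m and angle between lock_pin's own z axis and vertical below 0.08 rad and value of joint pin_button below 0.0015 m and linear speed of lock_pin below 0.02 m/s); the robot touches nothing.
It fails at once if the hammer or the red pliers is moved more than 40 mm (distance of any of goldsmith_hammer, red_pliers from where it was at the start of the episode above 0.04 m).
It also fails if it takes over 54 s, if anything falls off the work surface, if the arm or the gripper's body presses on something with over 40 N, if the wrist force passes 120 N, or if a joint passes its speed limit or range.

## Robot

A 6-joint arm with a two-finger parallel gripper is mounted at the origin on a cart in front of the work surface, level with it; the furniture and walls round the work are solid. World frame = base frame: x ahead of the robot, y to its left, z up, the work surface at z = 0. Lengths are in m, angles in rad, forces in N, time in s.
With the tool pointing down it reaches from about 0.35 to 0.975 m from the base axis. Payload 4.9 kg.
Tool frame: the origin (TCP) lies at the very end of the fingers, on their centre line; the grasp point (between the pads) lies 19 mm behind it (ctrl.grasp_offset is the distance from the TCP to the grasp point, in m); z points along the fingers, y is the line along which they close (so a half turn about z gives the same grasp; the last joint's range is limited). The gripper opens to 85 mm and grips with 20 to 120 N. Pads are 22 mm wide; open, the fingers measure 114 mm over their backs; the gripper's body (76 mm by 85 mm) begins 54 mm behind the grasp point. The pads swing forward as they close: fully open they stand 13 mm farther back than shut.
Start: joints at [-1.428, 0.053, 1.613, -0, 1.476, -0.119], TCP at [0.162, -0.604, 0.231] pointing down, gripper open.
Joint ranges: [-3.01, 3.01], [-1.01, 2.22], [0.06, 2.58], [-1.02, 4.17], [0.09, 2.62], [-3.14, 3.14]. Speed limits (rad/s): [2.57, 2.57, 3.14, 3.14, 3.14, 3.14].

## Interface

Orientations are given as a rotation vector (axis times angle).
In Python, from station import ctrl, optics gives the robot as it stands.
- The arm moves only by the shell command python3 -m handwheel 'ROWS' [OPENING] [FORCE]. ROWS is JSON, a list of rows, each an object of numbers: "tx", "ty", "tz": the shift along the tool's x, y, z in mm; "roll": the turn about the tool's z in rad. A call has 1 to 12 rows; each row shifts and turns the commanded pose from where the row before left it, along the tool's axes as they then stand; what a row does not reach is not made up. A row lasts 1/12 s, in which the tool goes at most 41.7 mm and 7.16 degrees, less where a joint would pass 70% of its speed; a pose out of reach is approached as far as the arm can. A call with a gripper value outside its range is refused whole. OPENING is the finger opening in mm, from 0 to 85.4, set as the call begins (- or left out, the last holds). The fingers move at their own pace and stop on an object; FORCE is the grip in N (left out, the last holds). Time passes only in rows, so rows that do not move let the fingers close. It gives the time, the measured TCP pose, the force, the opening and the grip force at its end, in the units of the state.
- ctrl.get_obs(): the state, without advancing time (a new reading comes with each control period).
- optics.get_image(name): name is "scene" or "top"; returns (picture, depth): 420x560x3 uint8, red, green, blue; 420x560 float32, m along the optical axis (not along the pixel's ray), 0 where there is no reading.
- optics.camera_params(name): a dict with "mtx" (3x3 intrinsics, pixels), "k1" (the pictures are not rectified: a ray, as slopes to the right and down, at radius r is drawn at 1 + k1 r^2 times it, then the intrinsics apply), "extrinsics" (4x4, takes a point from camera to world coordinates). Camera axes: x right, y down, z forward; pixel columns grow to the right and rows downward; lengths in m; the calibration is good to about 2 mm. A picture is of the moment at which its call begins. camera_params takes no time and is no camera call.
- ctrl.finish_job(): hands the job in; it is judged then, once.
The state is a dict: "t": time; "q": joint angles; "dq": joint speeds; "effort": joint torques, N m; "tool_pos": TCP position; "tool_rot": TCP orientation; "contact_force": force on the tool from outside, world axes, zero at the start; "wrist_torque": the same for the moment, N m; "opening": finger opening in m; "grip_force": force on a finger pad.
Only numpy, scipy, OpenCV 4.12 (cv2) and the standard library are available. Lean on these libraries where they do the work, as an engineer would, in place of code of your own. Each camera call takes 0.05 s, during which the arm holds its last target. There are 200 camera calls.

## Working session

There is one attempt and no reset: what is moved stays moved. The work goes in short steps, Python scripts to look and compute and a shell command to move; the robot and the scene stay as the last step left them, time stands still between calls to the robot, and variables do not carry over. Pictures are saved under pics/ and viewed, at most 11 in all, crops included, and the job is handed in when it is done.

```bash
ls; mkdir -p pics; python3 - <<'E'
from station import ctrl, optics
import cv2,numpy as np
print(ctrl.get_obs(), ctrl.grasp_offset)
for n in ("top","scene"):
    im,d=optics.get_image(n); cv2.imwrite(f"pics/{n}0.png",im[:,:,::-1]); np.savez(f"{n}0.npz",im=im,d=d)
    print(optics.camera_params(n))
E
```

```text
pics
{'t': 0.0, 'q': array([-1.42798024e+00,  5.33565084e-02,  1.61429272e+00,  2.40628116e-05,
        1.47601045e+00, -1.18992501e-01]), 'dq': array([ 0.00067048, -0.00066618, -0.00059366,  0.00077504,  0.00060748,
       -0.00045391]), 'effort': array([-2.57844498e-03, -3.93696249e+01, -3.70175493e+01, -4.14195811e-04,
        7.14401656e-03,  1.53314852e-05]), 'tool_pos': array([ 0.16168936, -0.60307644,  0.23006401]), 'tool_rot': array([-3.11266500e+00, -4.09801037e-01,  1.05278944e-06]), 'contact_force': array([ 1.20443794,  0.01394738, -0.21124361]), 'wrist_torque': array([ 0.01547142, -0.05361667,  0.01313913]), 'grip_force': 0.0, 'opening': 0.08521431231188388} 0.0187
{'mtx': array([[520.86686645,   0.        , 274.05651575],
       [  0.        , 520.86686645, 207.49883647],
       [  0.        ,   0.        ,   1.        ]]), 'k1': 0.06612043307898688, 'extrinsics': array([[-0.01433831, -0.9973754 ,  0.07096989,  0.44594847],
       [-0.99933467,  0.01667461,  0.03243735, -0.10305408],
       [-0.03353561, -0.07045758, -0.9969509 ,  1.25700924],
       [ 0.        ,  0.        ,  0.        ,  1.        ]])}
{'mtx': array([[439.30937378,   0.        , 273.22634701],
       [  0.        , 439.30937378, 209.2258988 ],
       [  0.        ,   0.        ,   1.        ]]), 'k1': -0.13021700174424725, 'extrinsics': array([[ 0.71845048, -0.50432109,  0.47905025, -0.01129267],
       [-0.6955605 , -0.52579109,  0.48963182, -0.65487791],
       [ 0.0049487 , -0.68498465, -0.72854069,  0.92167034],
       [ 0.        ,  0.        ,  0.        ,  1.        ]])}
```

View pics/top0.png

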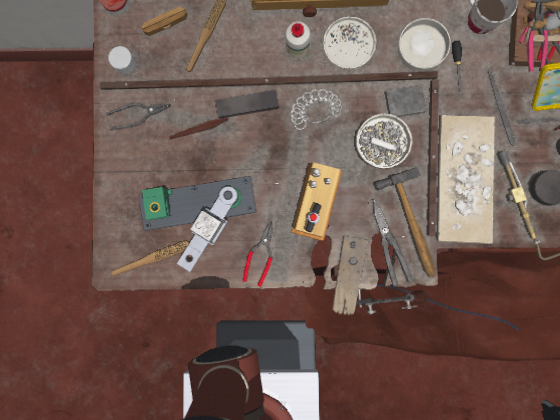

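View pics/scene0.png

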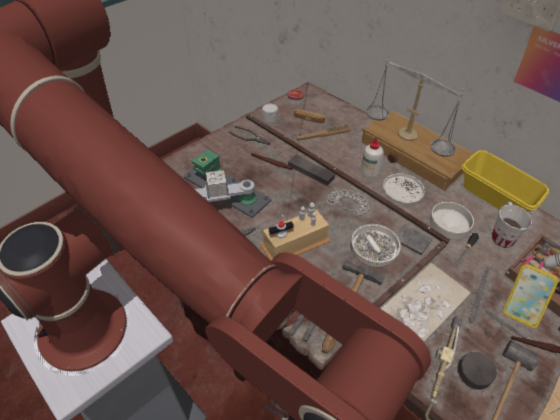

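The top view shows the clevis (green) at about (154,203), pivot nut (228,195), block (208,224), arm tip (188,258), pin with red button (313,217), punches at (315,175), red pliers (258,255) and hammer (405,215). The scene view confirms this, with the block at (216,185) and the pin at (283,228).

```bash
cat > h.py <<'E'
from station import ctrl, optics
import cv2,numpy as np
from scipy.spatial.transform import Rotation as R
def ray(n,u,v):
    p=optics.camera_params(n); K=p["mtx"]; E=p["extrinsics"]
    d=np.array([p["k1"],0,0,0,0.])
    xy=cv2.undistortPoints(np.array([[[u,v]]],float),K,d)[0,0]
    return E[:3,3],E[:3,:3]@np.array([xy[0],xy[1],1]),E
def onz(n,u,v,z):
    o,r,_=ray(n,u,v); return o+r*(z-o[2])/r[2]
def dep(n,u,v,d):
    o,r,_=ray(n,u,v); return o+r*d
def cloud(n,im,d):
    p=optics.camera_params(n); v,u=np.mgrid[:420,:560]
    xy=cv2.undistortPoints(np.stack([u.ravel(),v.ravel()],1).astype(float)[:,None],p["mtx"],np.array([p["k1"],0,0,0,0.]))[:,0]
    P=np.c_[xy,np.ones(len(xy))]*d.ravel()[:,None]
    return (P@p["extrinsics"][:3,:3].T+p["extrinsics"][:3,3]).reshape(420,560,3)
E
python3 - <<'E'
from h import *
f=np.load("top0.npz"); im,d=f["im"],f["d"]; P=cloud("top",im,d)
c=np.hstack([cv2.resize(im[170:275,130:265],None,fx=3.5,fy=3.5,interpolation=cv2.INTER_CUBIC),cv2.resize(im[155:260,280:360],None,fx=3.5,fy=3.5,interpolation=cv2.INTER_CUBIC)])
cv2.imwrite("pics/c1.png",c[:,:,::-1]); print(c.shape)
I=im.astype(int); r,g,b=I[...,0],I[...,1],I[...,2]; z=P[...,2]
vv,uu=np.mgrid[:420,:560]
def box(m):
    pts=P[m][:,:2]*1000; rc=cv2.minAreaRect(pts.astype(np.float32)); print(m.sum(),np.round(np.median(P[m],0),4),rc)
reg=lambda a,b_,c_,d_:(uu>=a)&(uu<b_)&(vv>=c_)&(vv<d_)
print("clevis");box(reg(135,180,180,225)&(g>r+25)&(g>b+15)&(abs(z-.071)<.006))
print("block");box(reg(180,240,195,260)&(abs(z-.110)<.007))
print("nut");box(reg(210,245,180,212)&(abs(z-.075)<.005))
print("button");box(reg(295,330,200,235)&(r>g+70)&(r>b+70)&(z>.085))
print("tbar");box(reg(295,330,195,240)&(abs(z-.094)<.006)&(r<90))
print("stand");box(reg(285,350,150,250)&(abs(z-.064)<.006))
print("pl z", np.round(z[190:240:6,300:330:4],3))
E
```

```text
(368, 752, 3)
clevis
536 [0.5501 0.2113 0.0709] ((545.8859252929688, 211.36135864257812), (68.7363052368164, 48.57069778442383), 8.576835632324219)
block
519 [0.4912 0.0876 0.1102] ((490.75531005859375, 86.88893127441406), (51.52146530151367, 51.08615493774414), 56.9320068359375)
nut
73 [0.5606 0.0405 0.074 ] ((557.4078369140625, 43.153968811035156), (32.22111511230469, 29.8299560546875), 89.26287078857422)
button
37 [ 0.5055 -0.1513  0.1057] ((505.510009765625, -151.34144592285156), (12.57588005065918, 12.736810684204102), 43.31842803955078)
tbar
115 [ 0.495  -0.15    0.0937] ((506.0425109863281, -151.53207397460938), (13.496047019958496, 65.8233642578125), 68.49887084960938)
stand
1567 [ 0.5533 -0.1698  0.0642] ((549.1487426757812, -165.06163024902344), (63.89455032348633, 160.48068237304688), 74.1051025390625)
pl z [[ 0.004  0.005  0.069  0.064  0.063  0.065  0.061  0.063]
 [ 0.001  0.005  0.069  0.062  0.059  0.067  0.065  0.063]
 [ 0.01   0.066  0.062  0.064  0.065  0.063  0.064  0.062]
 [ 0.007  0.062  0.065  0.064  0.095  0.094  0.066  0.064]
 [ 0.068  0.067  0.071  0.103  0.096  0.067  0.063  0.066]
 [ 0.062  0.063  0.072  0.107  0.097  0.068  0.066  0.008]
 [ 0.064  0.061  0.096  0.098  0.065  0.061  0.061  0.001]
 [ 0.01   0.01   0.063  0.064  0.066  0.063  0.007  0.006]
 [-0.004  0.001  0.003  0.004  0.009  0.005  0.003 -0.76 ]]
```

View pics/c1.png

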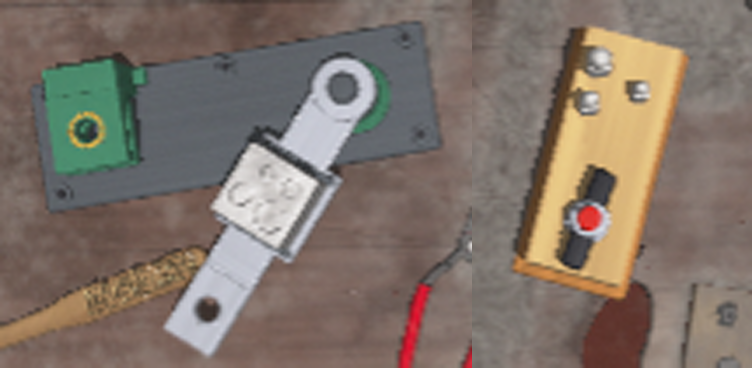

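The crops show the clevis hole's yellow ring at crop (87,128), i.e. image (154.8,206.5). The T-bar runs from (572,262) to (603,178) in the crop, with the button at (588,218). Heights and sizes agree with the description: 71, 110 and 94 mm. The swing is about 0.84 rad.

```bash
python3 - <<'E'
from h import *
f=np.load("top0.npz"); im,d=f["im"],f["d"]
I=im.astype(int); r,g,b=I[...,0],I[...,1],I[...,2]
vv,uu=np.mgrid[:420,:560]
m=(uu>=143)&(uu<167)&(vv>=195)&(vv<218)&(r>110)&(r>b+50)&(g>90)
print(m.sum(),uu[m].min(),uu[m].max(),vv[m].min(),vv[m].max())
e=cv2.fitEllipse(np.stack([uu[m],vv[m]],1).astype(np.float32)); print(e)
print("hole",onz("top",(uu[m].min()+uu[m].max())/2,(vv[m].min()+vv[m].max())/2,.071), onz("top",*e[0],.071))
m=(uu>=295)&(uu<330)&(vv>=200)&(vv<235)&(r>g+70)&(r>b+70)
c=uu[m].mean(),vv[m].mean(); print("button",m.sum(),c,onz("top",*c,.105))
for u,v in[(130+344/3.5-.36,170+88/3.5-.36)]: print("nut",onz("top",u,v,.075))
f2=np.load("scene0.npz")["im"].astype(int)
r,g,b=f2[...,0],f2[...,1],f2[...,2]
m=(uu>=270)&(uu<295)&(vv>=215)&(vv<240)&(r>g+70)&(r>b+70); c=uu[m].mean(),vv[m].mean(); print("button scene",m.sum(),onz("scene",*c,.102))
m=(uu>=190)&(uu<222)&(vv>=148)&(vv<170)&(r>110)&(r>b+50)&(g>90); print("hole scene",m.sum(),onz("scene",uu[m].mean(),vv[m].mean(),.071))
E
```

```text
40 149 159 202 211
((154.09774780273438, 206.67535400390625), (9.113324165344238, 9.496305465698242), 39.95926284790039)
hole [0.53728021 0.21103449 0.071     ] [0.53687306 0.2108092  0.071     ]
button 37 (np.float64(313.0), np.float64(217.0)) [ 0.50547726 -0.15134079  0.105     ]
nut [0.56099051 0.04047393 0.075     ]
button scene 25 [ 0.50791065 -0.15206461  0.102     ]
hole scene 9 [0.53973091 0.21129515 0.071     ]
```

```bash
python3 -m handwheel '[{"tx":36,"roll":0.115},{"tx":38},{"tx":38},{"tx":40},{"tx":12,"ty":-37},{"tx":12,"ty":-37},{"tx":12,"ty":-37},{"tx":12,"ty":-37},{"tx":12,"ty":-37},{"tx":12,"ty":-37},{"tx":12,"ty":-37},{"tx":12,"ty":-37}]' 0 30
python3 -m handwheel '[{"tx":18,"ty":-37},{"tx":18,"ty":-37},{"tx":18,"ty":-37},{"tx":18,"ty":-37},{"tx":18,"ty":-37},{"tx":18,"ty":-37},{"tx":18,"ty":-37},{"tx":16,"ty":-37},{},{}]'
```

```text
$[0]: bad value
$[0]: bad value
```

```bash
python3 -m handwheel '[{"tx":36,"ty":0,"tz":0,"roll":0.115},{"tx":38,"ty":0,"tz":0,"roll":0},{"tx":38,"ty":0,"tz":0,"roll":0},{"tx":40,"ty":0,"tz":0,"roll":0},{"tx":12,"ty":-37,"tz":0,"roll":0},{"tx":12,"ty":-37,"tz":0,"roll":0},{"tx":12,"ty":-37,"tz":0,"roll":0},{"tx":12,"ty":-37,"tz":0,"roll":0},{"tx":12,"ty":-37,"tz":0,"roll":0},{"tx":12,"ty":-37,"tz":0,"roll":0},{"tx":12,"ty":-37,"tz":0,"roll":0},{"tx":12,"ty":-37,"tz":0,"roll":0}]' 0 30
```

```text
t: 1.1
tool_pos: [0.3627, -0.2686, 0.2307]
tool_rot: [-3.133, -0.229, 0.0]
contact_force: [0.7, 0.1, 0.0]
opening: -0.0001
grip_force: 0.0
```

```bash
python3 -m handwheel '[{"tx":18,"ty":-36.5,"tz":0,"roll":0},{"tx":18,"ty":-36.5,"tz":0,"roll":0},{"tx":18,"ty":-36.5,"tz":0,"roll":0},{"tx":18,"ty":-36.5,"tz":0,"roll":0},{"tx":18,"ty":-36.5,"tz":0,"roll":0},{"tx":18,"ty":-36.5,"tz":20,"roll":0},{"tx":17,"ty":-36.5,"tz":20,"roll":0},{"tx":17,"ty":-36.5,"tz":20,"roll":0},{"tx":0,"ty":0,"tz":30,"roll":0},{"tx":0,"ty":0,"tz":30,"roll":0},{"tx":0,"ty":0,"tz":30,"roll":0},{"tx":0,"ty":0,"tz":0,"roll":0}]' 0 30
```

```text
t: 2.1
tool_pos: [0.4526, 0.0312, 0.0789]
tool_rot: [-3.131, -0.232, 0.02]
contact_force: [-0.8, 0.5, -1.1]
opening: -0.0002
grip_force: 0.0
```

```bash
python3 -m handwheel '[{"tx":10,"ty":-14,"tz":0,"roll":0},{"tx":10,"ty":-14,"tz":0,"roll":0},{"tx":10,"ty":-14,"tz":0,"roll":0},{"tx":8,"ty":-10,"tz":0,"roll":0},{"tx":8,"ty":-7,"tz":0,"roll":0},{"tx":7,"ty":-6,"tz":0,"roll":0},{"tx":6,"ty":-5,"tz":0,"roll":0},{"tx":5,"ty":-4,"tz":0,"roll":0},{"tx":4,"ty":-3,"tz":0,"roll":0},{"tx":2,"ty":-1,"tz":0,"roll":0},{"tx":0,"ty":0,"tz":0,"roll":0}]' 0 30; python3 - <<'E'
from h import *
im,d=optics.get_image("top")
c=cv2.resize(im[155:275,130:330],None,fx=4,fy=4,interpolation=cv2.INTER_CUBIC); cv2.imwrite("pics/t1.png",c[:,:,::-1])
E
```

```text
t: 3.02
tool_pos: [0.5156, 0.1177, 0.0862]
tool_rot: [3.133, 0.231, -0.003]
contact_force: [-3.5, -0.6, 2.6]
opening: -0.0
grip_force: 2.3
```

View pics/t1.png

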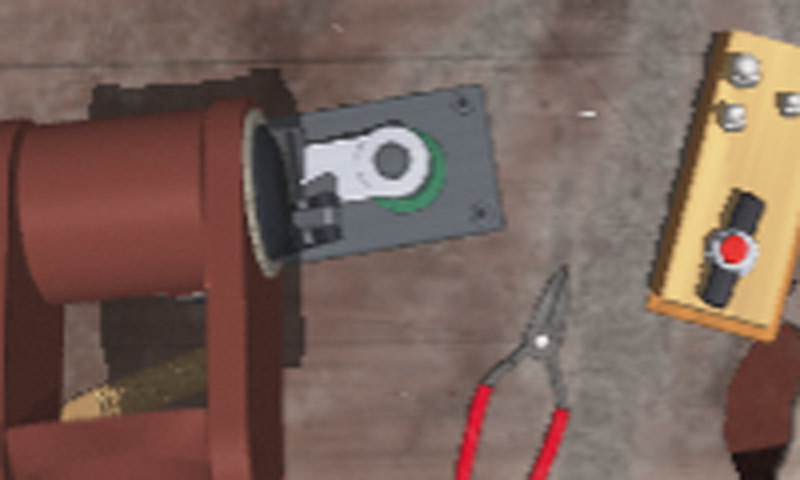

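The picture shows the arm nearly in line with the plate, pivot nut at crop (392,160). The robot's wrist hides the clevis. I'll press on gently and watch the force.

```bash
for i in 1; do python3 -m handwheel '[{"tx":3,"ty":0,"tz":0,"roll":0},{"tx":2,"ty":0,"tz":0,"roll":0},{"tx":0,"ty":0,"tz":0,"roll":0}]'; done;  python3 -m handwheel '[{"tx":2,"ty":0,"tz":0,"roll":0},{"tx":0,"ty":0,"tz":0,"roll":0}]'
```

```text
t: 3.32
tool_pos: [0.5156, 0.1177, 0.0861]
tool_rot: [3.132, 0.231, -0.025]
contact_force: [-25.6, -6.1, 19.9]
opening: 0.0001
grip_force: 13.1
t: 3.48
tool_pos: [0.5155, 0.1177, 0.0861]
tool_rot: [3.131, 0.231, -0.034]
contact_force: [-32.9, -6.4, 24.7]
opening: 0.0001
grip_force: 17.3
```

```bash
python3 -m handwheel '[{"tx":-20,"ty":0,"tz":0,"roll":0},{"tx":-20,"ty":0,"tz":0,"roll":0},{"tx":0,"ty":0,"tz":-40,"roll":0},{"tx":0,"ty":0,"tz":-40,"roll":0},{"tx":0,"ty":0,"tz":-40,"roll":0},{"tx":-1,"ty":37,"tz":0,"roll":0},{"tx":-1,"ty":37,"tz":0,"roll":0},{"tx":-1,"ty":37,"tz":0,"roll":0},{"tx":-1,"ty":37,"tz":0,"roll":0},{"tx":-1,"ty":37,"tz":0,"roll":0},{"tx":-1,"ty":37,"tz":0,"roll":0},{"tx":-1,"ty":37,"tz":0,"roll":0}]'
python3 -m handwheel '[{"tx":0,"ty":0,"tz":0,"roll":0.1},{"tx":0,"ty":0,"tz":0,"roll":0.1},{"tx":0,"ty":0,"tz":0,"roll":0.1},{"tx":0,"ty":0,"tz":0,"roll":0.1},{"tx":0,"ty":0,"tz":0,"roll":0.12},{"tx":0,"ty":0,"tz":0,"roll":0},{"tx":0,"ty":0,"tz":0,"roll":0}]' 50 60
python3 - <<'E'
from h import *
im,d=optics.get_image("top"); P=cloud("top",im,d)
np.savez("top1.npz",im=im,d=d)
o=ctrl.get_obs(); p=o["tool_pos"]; yaw=R.from_rotvec(o["tool_rot"]).as_matrix(); x,y=yaw[:,0],yaw[:,1]
print(p,np.degrees(np.arctan2(x[1],x[0])),yaw[:,2])
t=np.array([.5058,-.1514,.08])-p; print(yaw.T@t*1000)
vv,uu=np.mgrid[:420,:560]
m=(uu>150)&(uu<240)&(vv>160)&(vv<240)&(abs(P[...,2]-.11)<.006); pts=P[m][:,:2]*1000
rc=cv2.minAreaRect(pts.astype(np.float32)); print("block",m.sum(),rc)
c=cv2.resize(im[155:275,130:330],None,fx=4,fy=4,interpolation=cv2.INTER_CUBIC); cv2.imwrite("pics/t2.png",c[:,:,::-1])
E
```

```text
t: 4.48
tool_pos: [0.5148, -0.1464, 0.2066]
tool_rot: [3.133, 0.23, 0.005]
contact_force: [1.2, 0.2, 0.5]
opening: -0.0004
grip_force: 0.0
t: 5.07
tool_pos: [0.5146, -0.1445, 0.2062]
tool_rot: [-3.088, 0.579, -0.002]
contact_force: [-0.0, -0.3, -0.4]
opening: 0.0499
grip_force: 0.0
[ 0.51454691 -0.14440712  0.20615588] -21.232792861572825 [ 1.21783041e-03 -1.28420462e-05 -9.99999258e-01]
[ -5.76440676   9.74006801 126.14522451]
block 492 ((549.193359375, 125.96673583984375), (49.859588623046875, 49.690147399902344), 8.828514099121094)
```

View pics/t2.png

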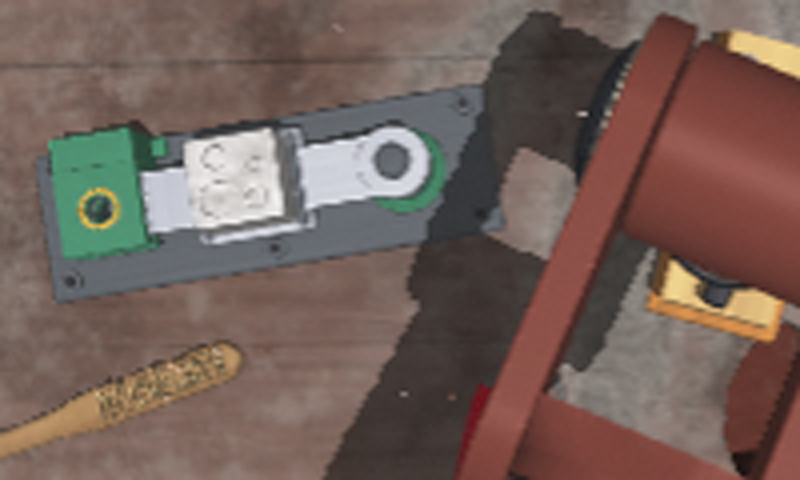

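The block now lies at crop (240,180) in line with the plate, and its measured angle of 8–9° matches the fixture, so the arm is home. The tool is above the pin, so I'll go down and grip the T-bar.

```bash
python3 -m handwheel '[{"tx":-6,"ty":9.7,"tz":0,"roll":0},{"tx":0,"ty":0,"tz":35,"roll":0},{"tx":0,"ty":0,"tz":35,"roll":0},{"tx":0,"ty":0,"tz":30,"roll":0},{"tx":0,"ty":0,"tz":20,"roll":0},{"tx":0,"ty":0,"tz":11,"roll":0},{"tx":0,"ty":0,"tz":0,"roll":0},{"tx":0,"ty":0,"tz":0,"roll":0}]' 50 60
python3 -m handwheel '[{"tx":0,"ty":0,"tz":0,"roll":0},{"tx":0,"ty":0,"tz":0,"roll":0},{"tx":0,"ty":0,"tz":0,"roll":0},{"tx":0,"ty":0,"tz":0,"roll":0},{"tx":0,"ty":0,"tz":0,"roll":0},{"tx":0,"ty":0,"tz":0,"roll":0}]' 5 50
```

```text
t: 5.78
tool_pos: [0.5051, -0.1515, 0.0753]
tool_rot: [3.087, -0.582, 0.0]
contact_force: [0.1, 0.3, 0.5]
opening: 0.0499
grip_force: 0.0
t: 6.28
tool_pos: [0.5066, -0.1518, 0.0772]
tool_rot: [3.086, -0.582, 0.006]
contact_force: [-0.3, 0.2, 6.5]
opening: 0.0184
grip_force: 48.6
```

```bash
python3 -m handwheel '[{"tx":0,"ty":0,"tz":-5,"roll":0},{"tx":0,"ty":0,"tz":-15,"roll":0},{"tx":0,"ty":0,"tz":-25,"roll":0},{"tx":0,"ty":0,"tz":-30,"roll":0},{"tx":0,"ty":0,"tz":-30,"roll":0},{"tx":0,"ty":0,"tz":-25,"roll":0},{"tx":0,"ty":0,"tz":-5,"roll":0},{"tx":0,"ty":0,"tz":0,"roll":0}]'
python3 - <<'E'
from h import *
im,d=optics.get_image("scene"); np.savez("s1.npz",im=im,d=d)
c=cv2.resize(im[120:270,170:370],None,fx=4,fy=4,interpolation=cv2.INTER_CUBIC); cv2.imwrite("pics/s1.png",c[:,:,::-1])
E
```

```text
t: 6.95
tool_pos: [0.5061, -0.1517, 0.212]
tool_rot: [3.086, -0.583, 0.007]
contact_force: [0.8, 0.2, -1.9]
opening: 0.0184
grip_force: 48.9
```

View pics/s1.png

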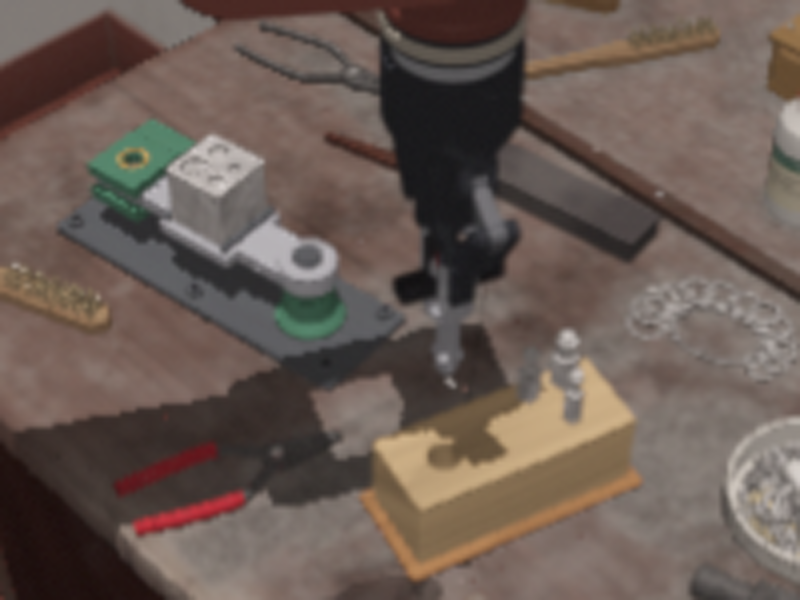

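The pin is held above the stand, its tip at crop (452,383), the balls at about (446,357) and the collar at about (440,305). It may lean a little, so I'll measure that against the projected vertical.

```bash
cat >> h.py <<'E'
def proj(n,P):
    p=optics.camera_params(n); E=np.linalg.inv(p["extrinsics"]); 
    return cv2.projectPoints(np.atleast_2d(P).astype(float),cv2.Rodrigues(E[:3,:3])[0],E[:3,3],p["mtx"],np.array([p["k1"],0,0,0,0.]))[0][:,0]
E
python3 - <<'E'
from h import *
im=np.load("s1.npz")["im"]
o=ctrl.get_obs(); t=o["tool_pos"]; 
# predicted: origin about z = t.z-.012 ..; draw predicted vertical axis
zs=t[2]-.010
A=np.c_[np.full(6,t[0]),np.full(6,t[1]),zs+np.array([.041,.030,.016,0,-.039,-.055])]
u=proj("scene",A); print(u)
s=10; x0,y0=250,165
c=cv2.resize(im[y0:y0+60,x0:x0+70],None,fx=s,fy=s,interpolation=cv2.INTER_CUBIC)
q=((u-[x0,y0]+.5)*s).astype(int)
for a in q: cv2.circle(c,tuple(int(k) for k in a),3,(0,255,0),-1)
cv2.imwrite("pics/s1b.png",c[:,:,::-1])
E
```

```text
[[280.82974481 183.23165851]
 [280.74562815 186.7522781 ]
 [280.6403016  191.15371138]
 [280.52225052 196.07781594]
 [280.24449877 207.62586613]
 [280.13449579 212.18505461]]
```

View pics/s1b.png

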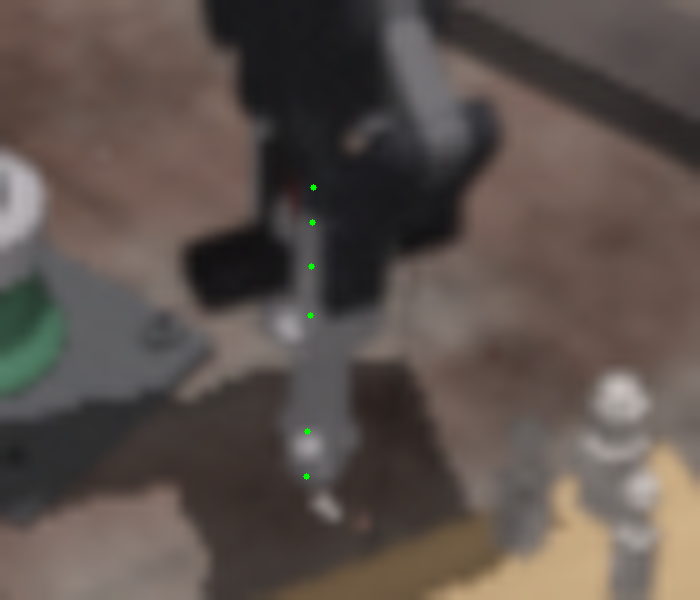

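Against the projected vertical (green), the shank is upright to within about 1.5°. Its offset equals the known bias between the two cameras. Now over to the clevis.

```bash
python3 -m handwheel '[{"tx":-5,"ty":-18,"tz":0,"roll":0},{"tx":-10,"ty":-35,"tz":0,"roll":0},{"tx":-10,"ty":-35,"tz":0,"roll":0},{"tx":-10,"ty":-35,"tz":0,"roll":0},{"tx":-10,"ty":-35,"tz":0,"roll":0},{"tx":-10,"ty":-35,"tz":0,"roll":0},{"tx":-10,"ty":-35,"tz":0,"roll":0},{"tx":-10,"ty":-35,"tz":0,"roll":0},{"tx":-10,"ty":-35,"tz":0,"roll":0},{"tx":-10,"ty":-35,"tz":0,"roll":0},{"tx":-7,"ty":-16,"tz":0,"roll":0},{"tx":0,"ty":0,"tz":0,"roll":0}]'
python3 - <<'E'
from h import *
o=ctrl.get_obs(); t=o["tool_pos"]; M=R.from_rotvec(o["tool_rot"]).as_matrix()
print(t, M.T@(np.array([.5378,.2108,t[2]])-t)*1000)
f=np.load("s1.npz"); P=cloud("scene",f["im"],f["d"])
for v in range(200,216): print(v,np.round(P[v,280:285]*1000).astype(int).tolist())
E
```

```text
t: 8.0
tool_pos: [0.5351, 0.214, 0.2059]
tool_rot: [3.087, -0.576, -0.009]
contact_force: [-0.3, -0.8, -1.9]
opening: 0.0183
grip_force: 49.1
[0.53513111 0.2140306  0.20588171] [ 3.65369337  2.05182923 -0.01585595]
200 [[494, -160, 201], [497, -161, 199], [500, -161, 198], [500, -164, 200], [500, -167, 201]]
201 [[500, -155, 190], [500, -158, 191], [505, -156, 187], [508, -157, 186], [508, -160, 188]]
202 [[501, -153, 184], [503, -155, 183], [502, -159, 187], [505, -159, 186], [508, -160, 184]]
203 [[500, -155, 183], [500, -158, 185], [503, -158, 183], [505, -160, 183], [508, -160, 180]]
204 [[501, -154, 178], [502, -156, 178], [503, -158, 180], [508, -157, 175], [511, -158, 174]]
205 [[500, -155, 176], [502, -156, 176], [503, -159, 177], [505, -160, 177], [509, -160, 173]]
206 [[500, -155, 172], [502, -156, 172], [503, -159, 173], [505, -160, 173], [508, -160, 171]]
207 [[501, -154, 167], [503, -156, 168], [503, -159, 170], [505, -160, 169], [509, -159, 166]]
208 [[500, -155, 166], [502, -157, 166], [503, -159, 167], [506, -159, 164], [510, -159, 161]]
209 [[501, -155, 161], [502, -157, 162], [504, -158, 162], [508, -158, 159], [507, -161, 162]]
210 [[500, -156, 159], [502, -157, 159], [504, -159, 159], [507, -159, 157], [507, -162, 159]]
211 [[498, -157, 159], [499, -160, 160], [504, -158, 154], [506, -159, 154], [509, -160, 152]]
212 [[499, -156, 153], [502, -157, 152], [504, -158, 151], [507, -159, 150], [610, -64, -1]]
213 [[502, -153, 146], [503, -156, 148], [504, -159, 149], [509, -157, 143], [609, -65, -4]]
214 [[597, -61, -2], [598, -64, 0], [599, -67, 1], [601, -69, 1], [605, -69, -2]]
215 [[593, -65, 0], [596, -66, -2], [596, -70, 2], [600, -70, -1], [599, -75, 4]]
```

```bash
python3 -m handwheel '[{"tx":3.7,"ty":2,"tz":0,"roll":0},{"tx":0,"ty":0,"tz":20,"roll":0},{"tx":0,"ty":0,"tz":20,"roll":0},{"tx":0,"ty":0,"tz":14,"roll":0},{"tx":0,"ty":0,"tz":5,"roll":0},{"tx":0,"ty":0,"tz":0,"roll":0},{"tx":0,"ty":0,"tz":0,"roll":0}]'
python3 - <<'E'
from h import *
im,d=optics.get_image("scene"); np.savez("s2.npz",im=im,d=d); P=cloud("scene",im,d)
o=ctrl.get_obs(); t=o["tool_pos"]; print(t)
zs=t[2]-.013
u=proj("scene",np.c_[np.full(4,t[0]),np.full(4,t[1]),[zs,zs-.039,zs-.055,.071]]); print(u)
s=12; x0,y0=175,125
c=cv2.resize(im[y0:y0+48,x0:x0+64],None,fx=s,fy=s,interpolation=cv2.INTER_CUBIC)
for a in ((u-[x0,y0]+.5)*s).astype(int): cv2.circle(c,tuple(int(k) for k in a),3,(255,0,0),-1)
cv2.imwrite("pics/s2.png",c[:,:,::-1])
uc=int(round(u[1,0]))
for v in range(int(u[0,1])-3,int(u[3,1])+5): print(v,uc,np.round(P[v,uc-1:uc+4]*1000).astype(int).tolist())
E
```

```text
t: 8.58
tool_pos: [0.5401, 0.2071, 0.1507]
tool_rot: [3.086, -0.584, -0.001]
contact_force: [-0.0, -0.1, -2.1]
opening: 0.0183
grip_force: 49.1
[0.54066756 0.20738721 0.15170095]
[[201.34067367 141.38852347]
 [202.78955023 151.89612161]
 [203.36953776 156.08229838]
 [203.82408193 159.35520108]]
138 203 [[534, 192, 163], [534, 186, 166], [537, 186, 165], [542, 188, 161], [661, 363, 1]]
139 203 [[533, 191, 161], [535, 189, 161], [535, 183, 164], [538, 183, 162], [554, 201, 144]]
140 203 [[531, 187, 160], [534, 187, 159], [537, 187, 157], [543, 190, 152], [551, 197, 144]]
141 203 [[533, 192, 153], [536, 192, 151], [543, 197, 145], [545, 195, 144], [549, 196, 142]]
142 203 [[536, 198, 144], [538, 196, 144], [540, 193, 145], [544, 193, 143], [546, 191, 143]]
143 203 [[535, 196, 142], [539, 197, 140], [541, 195, 140], [542, 191, 141], [645, 343, -1]]
144 203 [[532, 193, 142], [536, 193, 140], [539, 193, 138], [639, 340, 0], [640, 336, 1]]
145 203 [[537, 201, 131], [539, 199, 131], [544, 201, 127], [636, 337, -1], [636, 331, 2]]
146 203 [[538, 203, 126], [541, 202, 125], [543, 201, 124], [6
[... 863 characters left out ...]
34, 205, 89], [536, 201, 91], [540, 202, 88], [543, 202, 86], [555, 216, 70]]
157 203 [[543, 220, 71], [537, 204, 85], [540, 204, 82], [549, 212, 73], [554, 214, 68]]
158 203 [[540, 216, 71], [543, 215, 71], [544, 210, 73], [546, 209, 72], [548, 207, 72]]
159 203 [[541, 218, 65], [544, 218, 64], [545, 213, 66], [546, 209, 68], [547, 205, 70]]
160 203 [[540, 217, 63], [542, 214, 64], [545, 214, 62], [549, 215, 59], [544, 201, 70]]
161 203 [[541, 220, 57], [543, 217, 58], [536, 200, 72], [540, 201, 69], [540, 196, 72]]
162 203 [[530, 202, 71], [530, 197, 73], [533, 196, 72], [534, 192, 74], [539, 194, 70]]
163 203 [[525, 196, 73], [529, 196, 70], [533, 197, 68], [532, 191, 72], [537, 192, 68]]
```

View pics/s2.png

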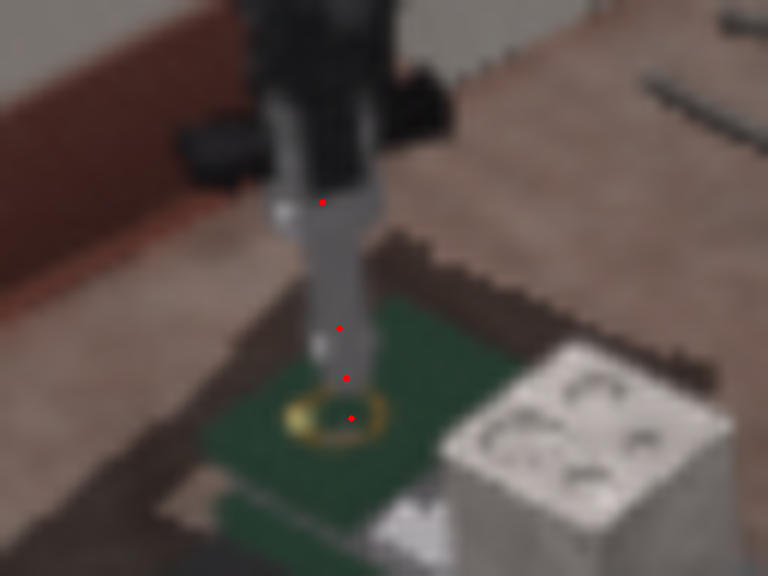

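The tip is above the hole: pin axis at about crop (348,388), ring centre at about (335,415). The remaining error is about 3 mm toward −x,+y. I'll let it settle, read the pose, then correct.

```bash
python3 -m handwheel '[{"tx":0,"ty":0,"tz":0,"roll":0},{"tx":0,"ty":0,"tz":0,"roll":0},{"tx":0,"ty":0,"tz":0,"roll":0}]'; python3 - <<'E'
from h import *
o=ctrl.get_obs(); t=o["tool_pos"]; M=R.from_rotvec(o["tool_rot"]).as_matrix()
print(t, M.T@(np.array([.5381,.2108,t[2]])-t)*1000)
c=onz("scene",175+335/12-.5,125+415/12-.5,.071); a=onz("scene",175+352/12-.5,125+419/12-.5,.071); print((c-a)*1000)
E
```

```text
t: 8.88
tool_pos: [0.5406, 0.2079, 0.152]
tool_rot: [-3.086, 0.583, -0.003]
contact_force: [0.5, -0.3, -1.7]
opening: 0.0185
grip_force: 49.1
[0.54061652 0.20791991 0.15200385] [-3.39324625e+00 -1.76455340e+00 -3.23360917e-03]
[-2.11336517  4.19436174  0.        ]
```

```bash
python3 -m handwheel '[{"tx":-3.3,"ty":-2.1,"tz":0,"roll":0},{"tx":0,"ty":0,"tz":0,"roll":0},{"tx":0,"ty":0,"tz":6,"roll":0},{"tx":0,"ty":0,"tz":4,"roll":0},{"tx":0,"ty":0,"tz":4,"roll":0},{"tx":0,"ty":0,"tz":3,"roll":0},{"tx":0,"ty":0,"tz":0,"roll":0},{"tx":0,"ty":0,"tz":0,"roll":0}]'
```

```text
t: 9.55
tool_pos: [0.5374, 0.2107, 0.1333]
tool_rot: [3.086, -0.583, -0.001]
contact_force: [-0.7, -0.0, -2.5]
opening: 0.0183
grip_force: 49.1
```

```bash
python3 -m handwheel '[{"tx":0,"ty":0,"tz":2,"roll":0},{"tx":0,"ty":0,"tz":2,"roll":0},{"tx":0,"ty":0,"tz":2,"roll":0},{"tx":0,"ty":0,"tz":0,"roll":0},{"tx":0,"ty":0,"tz":0,"roll":0}]'
```

```text
t: 9.97
tool_pos: [0.5376, 0.2109, 0.1276]
tool_rot: [3.087, -0.583, -0.001]
contact_force: [-0.2, -0.6, -1.8]
opening: 0.0186
grip_force: 49.2
```

```bash
python3 -m handwheel '[{"tx":0,"ty":0,"tz":1,"roll":0},{"tx":0,"ty":0,"tz":1,"roll":0},{"tx":0,"ty":0,"tz":0,"roll":0},{"tx":0,"ty":0,"tz":0,"roll":0}]'
python3 - <<'E'
from h import *
im,d=optics.get_image("scene"); np.savez("s3.npz",im=im,d=d)
c=cv2.resize(im[120:175,170:240],None,fx=10,fy=10,interpolation=cv2.INTER_CUBIC); cv2.imwrite("pics/s3.png",c[:,:,::-1])
E
```

```text
t: 10.3
tool_pos: [0.5383, 0.211, 0.1268]
tool_rot: [-3.087, 0.583, -0.002]
contact_force: [-0.5, -0.4, 2.5]
opening: 0.0185
grip_force: 49.4
```

View pics/s3.png

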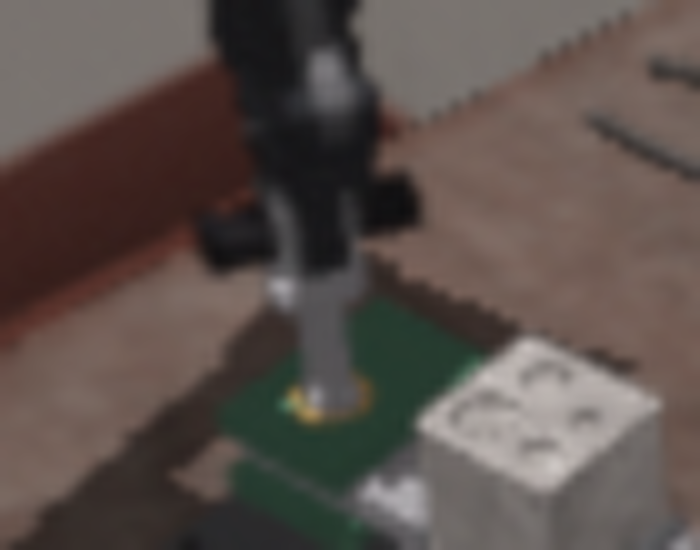

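The pin's tip is in the yellow-ringed hole, around crop (328,395), and it stands on its balls since the force turned upward. Now release, go up, close and look.

```bash
python3 -m handwheel '[{"tx":0,"ty":0,"tz":0,"roll":0},{"tx":0,"ty":0,"tz":0,"roll":0},{"tx":0,"ty":0,"tz":0,"roll":0},{"tx":0,"ty":0,"tz":0,"roll":0},{"tx":0,"ty":0,"tz":0,"roll":0},{"tx":0,"ty":0,"tz":-20,"roll":0},{"tx":0,"ty":0,"tz":-30,"roll":0},{"tx":0,"ty":0,"tz":-30,"roll":0},{"tx":0,"ty":0,"tz":0,"roll":0},{"tx":0,"ty":0,"tz":0,"roll":0}]' 50 40
python3 -m handwheel '[{"tx":0,"ty":0,"tz":0,"roll":0},{"tx":0,"ty":0,"tz":0,"roll":0},{"tx":0,"ty":0,"tz":0,"roll":0},{"tx":0,"ty":0,"tz":0,"roll":0},{"tx":0,"ty":0,"tz":0,"roll":0},{"tx":0,"ty":0,"tz":0,"roll":0}]' 0 40
python3 - <<'E'
from h import *
im,d=optics.get_image("scene"); np.savez("s4.npz",im=im,d=d)
c=cv2.resize(im[110:170,165:245],None,fx=9,fy=9,interpolation=cv2.INTER_CUBIC); 
o=ctrl.get_obs();t=o["tool_pos"]
b=proj("scene",np.array([[t[0],t[1],t[2]],[t[0],t[1],.155],[t[0],t[1],.071]])); print(b)
for a in ((b-[165,110]+.5)*9).astype(int): cv2.circle(c,tuple(int(k) for k in a),3,(0,255,0),-1)
cv2.imwrite("pics/s4.png",c[:,:,::-1])
r,g,bb=[im[...,i].astype(int) for i in range(3)]
vv,uu=np.mgrid[:420,:560]; m=(uu>185)&(uu<225)&(vv>115)&(vv<160)&(r>g+60)&(r>bb+60)
print(m.sum()); 
if m.sum(): print(uu[m].mean(),vv[m].mean(),onz("scene",uu[m].mean(),vv[m].mean(),.153))
E
```

```text
t: 11.18
tool_pos: [0.5392, 0.2113, 0.2088]
tool_rot: [-3.085, 0.582, -0.008]
contact_force: [-0.2, -0.0, -1.9]
opening: 0.0501
grip_force: 0.0
t: 11.68
tool_pos: [0.5375, 0.2108, 0.2052]
tool_rot: [3.087, -0.583, -0.002]
contact_force: [-1.0, 0.1, 0.2]
opening: -0.0004
grip_force: 0.0
[[197.10137783 122.28661727]
 [199.12441143 136.79676811]
 [202.29801696 159.28158266]]
14
199.14285714285714 137.92857142857142 [0.53583264 0.20883216 0.153     ]
```

View pics/s4.png

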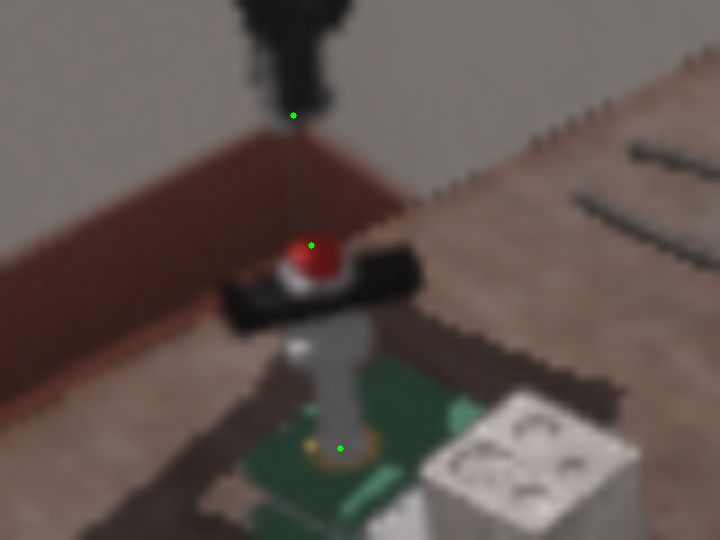

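The pin stands upright in the hole on its balls. The red button, around crop (317,250), is right under the closed fingertips' axis (green, 311,245). Now press down.

```bash
python3 -m handwheel '[{"tx":0,"ty":0,"tz":20,"roll":0},{"tx":0,"ty":0,"tz":18,"roll":0},{"tx":0,"ty":0,"tz":8,"roll":0},{"tx":0,"ty":0,"tz":3,"roll":0},{"tx":0,"ty":0,"tz":3,"roll":0},{"tx":0,"ty":0,"tz":3,"roll":0},{"tx":0,"ty":0,"tz":0,"roll":0}]'
python3 -m handwheel '[{"tx":0,"ty":0,"tz":4,"roll":0},{"tx":0,"ty":0,"tz":4,"roll":0},{"tx":0,"ty":0,"tz":4,"roll":0},{"tx":0,"ty":0,"tz":4,"roll":0}]'
```

```text
t: 12.32
tool_pos: [0.5388, 0.2112, 0.1526]
tool_rot: [-3.086, 0.582, -0.004]
contact_force: [-1.4, 0.2, 5.2]
opening: -0.0001
grip_force: 2.2
t: 12.65
tool_pos: [0.5382, 0.211, 0.1354]
tool_rot: [-3.086, 0.583, -0.002]
contact_force: [-0.7, -0.1, 2.0]
opening: 0.0002
grip_force: 0.9
```

```bash
python3 -m handwheel '[{"tx":0,"ty":0,"tz":4,"roll":0},{"tx":0,"ty":0,"tz":4,"roll":0},{"tx":0,"ty":0,"tz":4,"roll":0},{"tx":0,"ty":0,"tz":4,"roll":0},{"tx":0,"ty":0,"tz":3,"roll":0},{"tx":0,"ty":0,"tz":0,"roll":0}]'
```

```text
t: 13.15
tool_pos: [0.537, 0.2108, 0.1146]
tool_rot: [3.086, -0.583, -0.003]
contact_force: [1.0, 0.5, 0.0]
opening: -0.0002
grip_force: 0.3
```

```bash
python3 -m handwheel '[{"tx":0,"ty":0,"tz":3,"roll":0},{"tx":0,"ty":0,"tz":3,"roll":0},{"tx":0,"ty":0,"tz":2,"roll":0},{"tx":0,"ty":0,"tz":0,"roll":0},{"tx":0,"ty":0,"tz":0,"roll":0}]'
```

```text
t: 13.57
tool_pos: [0.5378, 0.211, 0.1082]
tool_rot: [-3.087, 0.583, 0.0]
contact_force: [-2.0, -0.1, 5.9]
opening: -0.0002
grip_force: 2.4
```

```bash
python3 -m handwheel '[{"tx":0,"ty":0,"tz":2,"roll":0},{"tx":0,"ty":0,"tz":2,"roll":0},{"tx":0,"ty":0,"tz":1,"roll":0},{"tx":0,"ty":0,"tz":0,"roll":0},{"tx":0,"ty":0,"tz":0,"roll":0}]'
```

```text
t: 13.98
tool_pos: [0.5384, 0.2112, 0.1053]
tool_rot: [-3.086, 0.582, -0.002]
contact_force: [-5.4, -0.8, 12.2]
opening: 0.0
grip_force: 6.1
```

```bash
python3 -m handwheel '[{"tx":0,"ty":0,"tz":-10,"roll":0},{"tx":0,"ty":0,"tz":-30,"roll":0},{"tx":0,"ty":0,"tz":-40,"roll":0},{"tx":0,"ty":0,"tz":-40,"roll":0},{"tx":0,"ty":30,"tz":0,"roll":0},{"tx":0,"ty":37,"tz":0,"roll":0},{"tx":0,"ty":37,"tz":0,"roll":0},{"tx":0,"ty":37,"tz":0,"roll":0},{"tx":0,"ty":37,"tz":0,"roll":0},{"tx":0,"ty":37,"tz":0,"roll":0},{"tx":0,"ty":37,"tz":0,"roll":0},{"tx":0,"ty":0,"tz":0,"roll":0}]'
python3 - <<'E'
from h import *
im,d=optics.get_image("top"); P=cloud("top",im,d)
s,ds=optics.get_image("scene"); Q=cloud("scene",s,ds)
a=cv2.resize(s[120:180,175:245],(420,360),interpolation=cv2.INTER_CUBIC); b=cv2.resize(im[180:240,135:195],(360,360),interpolation=cv2.INTER_CUBIC)
cv2.imwrite("pics/f.png",np.hstack([a,b])[:,:,::-1])
r,g,bb=[im[...,i].astype(int) for i in range(3)]; vv,uu=np.mgrid[:420,:560]
m=(uu>135)&(uu<180)&(vv>185)&(vv<225)&(r>g+70)&(r>bb+70); print("button",m.sum(),np.median(P[m],0),onz("top",uu[m].mean(),vv[m].mean(),.112))
m=(uu>135)&(uu<180)&(vv>185)&(vv<225)&(r<70)&(g<70)&(P[...,2]>.085); print("bar",m.sum(),np.median(P[m],0))
m=(uu>160)&(uu<235)&(vv>170)&(vv<235)&(abs(P[...,2]-.11)<.006)&(r>120)&(abs(r-g)<30); print("block",m.sum(),cv2.minAreaRect((P[m][:,:2]*1000).astype(np.float32)))
E
```

```text
t: 14.98
tool_pos: [0.4443, -0.0285, 0.2226]
tool_rot: [3.082, -0.593, 0.001]
contact_force: [-0.1, 0.1, -0.3]
opening: -0.0
grip_force: 0.0
button 41 [0.53757335 0.20914103 0.11144818] [0.53706152 0.20905262 0.112     ]
bar 146 [0.52627301 0.20822882 0.1004927 ]
block 482 ((548.9290771484375, 125.902587890625), (49.33314895629883, 50.756282806396484), 7.508332252502441)
```

View pics/f.png

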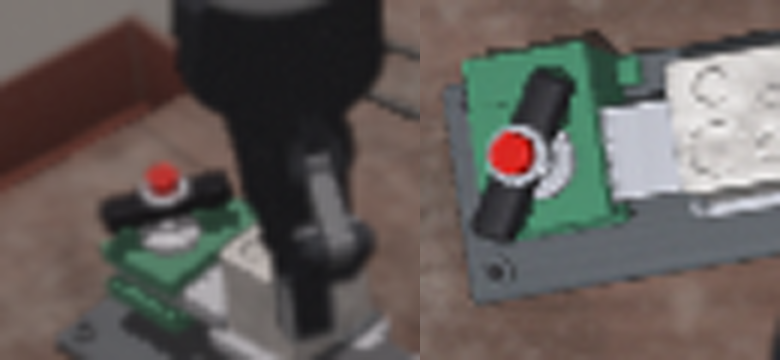

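The collar sits on the clevis with the button up: button top measured at 111.4 mm against 112 expected, bar top 100.5 against 101. The block is still home and the robot is clear, so I'm handing in.

```bash
python3 -c "
from station import ctrl
print(ctrl.finish_job())"
```

```text
the job is handed in; nothing more can be done
None
```

The job is handed in: the arm is home and the pin is seated and locked, with its button back up. That is from the last images, since the hand-in returned no verdict. I didn't re-measure the hammer or pliers, but no move went down near either of them.

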